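# Unlock and unload the cassette dock

### The arm

A 6-joint arm with a two-finger parallel gripper is mounted at the origin on the work surface. World frame = base frame: x ahead of the robot, y to its left, z up, the work surface at z = 0. Lengths are in m, angles in rad, forces in N, time in s.
With the tool pointing down it reaches from about 0.275 to 0.825 m from the base axis. Payload 4.9 kg.
Tool frame: the origin (TCP) lies midway between the tips of the shut fingers; the grasp point (between the pads) lies 19 mm behind it; x points along the fingers, y is the direction in which the jaws open and shut, and the axes are right-handed (so a half turn about x gives the same grasp; the last joint's range is limited). The gripper opens to 85 mm and grips with 20 to 120 N. Pads are 22 mm wide; open, the fingers measure 114 mm over their backs; the gripper's body (76 mm by 85 mm) begins 54 mm behind the grasp point. The pads swing forward as they close: fully open they stand 13 mm farther back than shut.
Start: joints at [-1.376, 0.326, -0.193, 1.052, 0, 1.437], TCP at [0.178, -0.521, 0.231] pointing down, gripper open.
Joint ranges: [-2.65, 2.65], [-0.97, 1.79], [-1.3, 1.35], [-1.93, 2.1], [-1.47, 1.37], [-3.14, 3.14]. Speed limits (rad/s): [2.57, 2.57, 3.14, 3.14, 3.14, 3.14].

### API

Orientations are given as a unit quaternion [w, x, y, z].
In Python, from plant import bot gives the robot as it stands.
- The arm moves only by the tool move_arm, never from a script. Its argument "steps" is a list of rows, each a list of 2 entries, a list of its own where there are three numbers: the shift along the tool's x, y, z in m, then the turn about the tool's x in rad. In form: [[[dx, dy, dz], turn], ...]. A call has 1 to 20 rows; each row is the pose to reach, as a shift and turn from the pose commanded when the call began, along the tool's axes at that moment; what a row does not reach only later rows make up. A row lasts 1/10 s, in which the tool goes at most 50 mm and 8.59 degrees, less where a joint would pass 70% of its speed; a pose out of reach is approached as far as the arm can. A call with a gripper value outside its range is refused whole. "grip" is the opening, from 0 (shut) to 1 (fully open), set as the call begins (left out, the last holds). The fingers move at their own pace and stop on an object; "grip_force" is the grip in N (left out, the last holds). Time passes only in rows, so rows that repeat a pose let the fingers close. It gives the time, the measured TCP pose, the force and the opening at its end, in the units of the state.
- bot.read_state(): the state, without advancing time (a new reading comes with each control period).
- bot.capture(name): name is "scene" or "top" or "wrist"; returns the picture (384x512x3 uint8, red, green, blue); there is no depth.
- bot.get_calibration(name): a dict with "camera_matrix" (3x3 intrinsics, pixels), "view" (4x4, takes a point from world to camera coordinates). Camera axes: x right, y up, looking along -z (the intrinsics and any distortion apply to the point x, -y, -z); pixel columns grow to the right and rows downward; lengths in m; the calibration is good to about 2 mm. A picture is of the moment at which its call begins: read the wrist's pose just before it. get_calibration takes no time and is no camera call; for the wrist camera it gives the pose at the moment of the call.
- bot.job_done(): hands the job in, once; it reports no verdict.
The state is a dict: "t": time; "joint_pos": joint angles; "qd": joint speeds; "joint_torque": joint torques, N m; "tool_pos": TCP position; "ee_rot": TCP orientation; "force": force on the tool from outside, world axes, zero at the start; "wrist_torque": the same for the moment, N m; "width": finger opening in m.
Only numpy, scipy, OpenCV 4.12 (cv2) and the standard library are available. Lean on these libraries where they do the work, as an engineer would, in place of code of your own. Each camera call takes 0.05 s, during which the arm holds its last target. There are 200 camera calls.

### The job

Unlock the grey cassette dock with the service key and unload it: take the key from its wooden stand, feel with its tip along the floor of the dark slot in the top of the hood until it drops into the hidden release hole, and press it fully down so that the catch lets go. Then draw every cassette forward from under the hood, lift it clear and set it down (do not drop it) flat in the open grey tray. The key must end up standing in its stand again; leave the other things on the bench where they are.

Things in the scene. Friction and masses are not known exactly. Their poses are not given: they have to be found in the camera images.
- dock: fixed grey dock, 235 mm deep (x) by 260 mm wide (y), origin on the bench below it; its x axis points away from the operator into the hood, y left, z up. A deck 15 mm thick, from x = -115 to 120 mm, has three bays at y = -80, 0, +80 mm, each 60 mm wide between fences 8 mm high. A hood, top 80 mm above the bench, covers it from x = 22 mm on
- lip (a point): middle of the lower front edge of the hood's lip, 22 mm along the dock's x, 40 mm above the bench. A parked cassette has its plate's middle near dock x = 0 and its rear 38 mm under the lip: it must come at least 42 mm towards -x (55 mm keeps it on the deck) before it can be lifted. Until the catch is pressed, cassettes slide only about 4 mm
- slot (a point): middle of the mouth of the key slot in the hood top, at dock x = 92 mm, 80 mm above the bench; 14 mm wide (dock x), 100 mm long (dock y). Its level black floor is 25 mm below the mouth. In it, centred anywhere within 38 mm of the middle, is the release hole: as wide as the slot, 16 mm long. There the tip drops 14 mm freely, meets the catch and must press it 12 mm further
- catch (a joint): travel of the catch in m: 0 locked, 0.012 fully pressed; takes about 6 N, has no return spring and stays where it is pushed; cassettes are free from about 0.010
- cassette0_fin (a point): centre of the black grip fin of the steel cassette in the rightmost, -80 mm bay (may be absent). Plate 120 x 50 mm, 20 mm thick overall, hollow below, 0.3 kg. Fin 36 mm long (x), 14 mm thick (y), from 20 to 54 mm above the underside; this point is 37 mm above the underside, 12 mm to -x of the plate middle. As found, its x points into the dock within a few degrees of the dock x
- cassette1_fin (a point): centre of the black grip fin of the steel cassette in the middle, 0 mm bay (may be absent). Plate 120 x 50 mm, 20 mm thick overall, hollow below, 0.3 kg. Fin 36 mm long (x), 14 mm thick (y), from 20 to 54 mm above the underside; this point is 37 mm above the underside, 12 mm to -x of the plate middle. As found, its x points into the dock within a few degrees of the dock x
- cassette2_fin (a point): centre of the black grip fin of the steel cassette in the leftmost, +80 mm bay (may be absent). Plate 120 x 50 mm, 20 mm thick overall, hollow below, 0.3 kg. Fin 36 mm long (x), 14 mm thick (y), from 20 to 54 mm above the underside; this point is 37 mm above the underside, 12 mm to -x of the plate middle. As found, its x points into the dock within a few degrees of the dock x
- tray: loose grey plastic tray, 210 mm (x) by 170 mm (y), 22 mm high, walls 4 mm thick and floor about 4 mm, 0.9 kg; origin at the centre of its underside. Three cassettes fit side by side, lying across it (their length along the tray's y) with middles at x = -65, 0 and +65 mm
- stand: fixed wooden key stand, 70 x 70 x 90 mm, origin at the centre of its underside; in the middle of its top is an 18 mm hole, 85 mm deep, for the key's shaft
- key_handle (a point): centre of the handle of the upright service key: black square handle 26 x 26 mm, 60 mm high, over a round steel shaft 8 mm thick, 80 mm long, with a rounded tip; z points up, the tip is 110 mm below this point. In the stand the handle rests on the stand top and this point is 120 mm above the bench; 0.12 kg
- key_tip (a point): the tip of the service key, on its axis
- tape: bystander: roll of tape lying flat, 90 mm across, 24 mm high; origin at the centre of its underside
- driver: bystander: lying screwdriver, 190 mm
- jar: bystander: glass jar, 60 mm across, 80 mm high; origin at the centre of its underside
- can: bystander: white can, 66 mm across, 110 mm high; origin at the centre of its underside
- mug: bystander: white mug, 80 mm across, 85 mm high; origin at the centre of its underside
- offcut: bystander: wooden offcut 100 x 60 x 40 mm; origin at the centre of its underside
Not all that is in view belongs to the job. What is shaped like the part that bears cassette2_fin but red is not meant.

How it is judged:
On the way:
1. the catch is pressed fully down with the key's tip in the release hole (value of joint catch above 0.0105 m and z of key_tip in the frame of dock below 0.045 m and x of key_tip in the frame of dock between 0.08 and 0.104 m and y of key_tip in the frame of dock between -0.06 and 0.06 m), for 0.1 s.
At the end, for the whole second after the job is handed in: The catch stays pressed over 10 mm; every cassette lies flat and at rest on the tray floor (fin centre inside the tray, 33 to 49 mm above its underside, tilt under 0.12 rad); the key stands in its stand (handle within 12 mm of the axis, below 128 mm, tilt under 0.15 rad) (value of joint catch above 0.01 m and x of cassette0_fin in the frame of tray between -0.103 and 0.103 m and y of cassette0_fin in the frame of tray between -0.083 and 0.083 m and z of cassette0_fin in the frame of tray between 0.033 and 0.049 m and angle between each of cassette0_fin, cassette1_fin, cassette2_fin's own z axis and vertical below 0.12 rad and linear speed of each of cassette0, cassette1, cassette2, key below 0.03 m/s and x of cassette1_fin in the frame of tray between -0.103 and 0.103 m and y of cassette1_fin in the frame of tray between -0.083 and 0.083 m and z of cassette1_fin in the frame of tray between 0.033 and 0.049 m and x of cassette2_fin in the frame of tray between -0.103 and 0.103 m and y of cassette2_fin in the frame of tray between -0.083 and 0.083 m and z of cassette2_fin in the frame of tray between 0.033 and 0.049 m and horizontal distance between key_handle and stand below 0.012 m and height (world z) of key_handle below 0.128 m and angle between key_handle's own z axis and vertical below 0.15 rad); the robot touches nothing.
It fails at once if a bystander is disturbed (moved over 40 mm) (distance of any of tape, driver, jar, can, mug, offcut from where it was at the start of the episode above 0.04 m).
It fails at once if a cassette is dropped (falls free at over 1 m/s) ((linear speed of cassette0 above 1 m/s and contact force between the fingers and cassette0 below 0.05 N) or (linear speed of cassette1 above 1 m/s and contact force between the fingers and cassette1 below 0.05 N) or (linear speed of cassette2 above 1 m/s and contact force between the fingers and cassette2 below 0.05 N)).
Of cassette0, cassette1, cassette2 only 2 to 3 are there at a start; the rules pass over those that are not, and their reading is None.
At some moment in a run one of tray may be knocked a few centimetres aside while the robot is not near it.
It also fails if it takes over 210 s, if anything falls off the work surface, if the arm or the gripper's body presses on something with over 40 N, if the wrist force passes 120 N, or if a joint passes its speed limit or range.

## Working session

There is one attempt and no reset: what is moved stays moved. The work goes in short steps, Python scripts to look and compute and a tool call to move; the robot and the scene stay as the last step left them, time stands still between calls to the robot, and variables do not carry over. Pictures are saved under pics/ and viewed, about 12 in all and at most 16, crops included, and the job is handed in when it is done.

Besides the shell and the picture viewer there is one more tool, called after "Request:" by a JSON object that holds its "name" and its "arguments", one argument or row to a line. move_arm: Moves the arm, as the interface text tells. Its arguments: {"type":"object","properties":{"steps":{"type":"array"},"grip":{"type":"number"},"grip_force":{"type":"number"}},"required":["steps"]}

```bash
ls; mkdir -p pics
python3 - <<'E'
from plant import bot
import cv2,numpy as np
for n in("scene","top"):
    im=bot.capture(n);cv2.imwrite(f"pics/{n}0.png",im[:,:,::-1])
    c=bot.get_calibration(n);print(n,c)
print(bot.read_state())
a=cv2.imread("pics/scene0.png");b=cv2.imread("pics/top0.png")
E
```

```text
pics
scene {'camera_matrix': array([[498.25277388,   0.        , 263.21642942],
       [  0.        , 498.25277388, 189.43670496],
       [  0.        ,   0.        ,   1.        ]]), 'view': array([[ 0.84511518,  0.53457258, -0.00353449, -0.45430674],
       [-0.36853462,  0.58738684,  0.72052684,  0.13190727],
       [ 0.38725   , -0.60762559,  0.69341804, -1.38130389],
       [ 0.        ,  0.        ,  0.        ,  1.        ]])}
top {'camera_matrix': array([[492.18674732,   0.        , 244.78085679],
       [  0.        , 492.18674732, 189.2749114 ],
       [  0.        ,   0.        ,   1.        ]]), 'view': array([[ 0.03432495, -0.99940749, -0.00254354, -0.01520201],
       [ 0.97404897,  0.03288408,  0.22393578, -0.59862856],
       [-0.22371946, -0.01016411,  0.97460058, -1.1276529 ],
       [ 0.        ,  0.        ,  0.        ,  1.        ]])}
{'t': 0.1, 'joint_pos': array([-1.37620985e+00,  3.26874264e-01, -1.93460861e-01,  1.05201568e+00,
        1.76849087e-05,  1.43659173e+00]), 'qd': array([-0.00166748, -0.00141772,  0.00310228, -0.0014059 , -0.00080031,
        0.0001302 ]), 'joint_torque': array([ 9.85812330e-04, -4.44239402e+01,  2.63037962e+01,  7.85551267e-03,
       -1.14597451e-04,  2.47983884e-06]), 'tool_pos': array([ 0.17750774, -0.52002463,  0.23058643]), 'ee_rot': array([-0.11517273, -0.69756263, -0.11627179,  0.69758332]), 'force': array([-1.07833085, -1.03642291, -0.77465122]), 'wrist_torque': array([ 0.01471462, -0.014529  ,  0.05175992]), 'width': 0.08546327516235107}
```

View pics/top0.png

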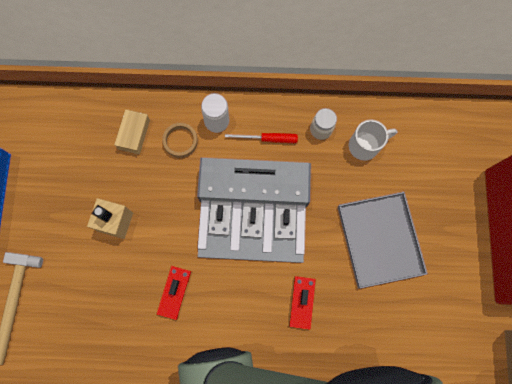

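View pics/scene0.png

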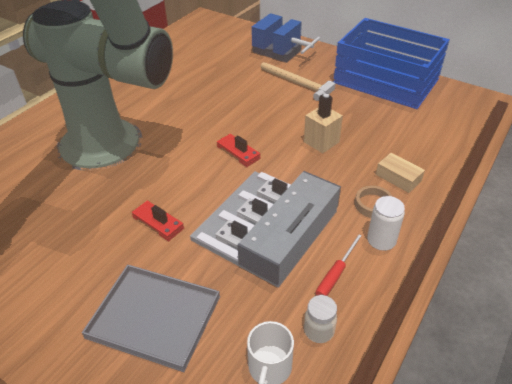

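The top view (image up = +x, left = +y) shows three cassettes with fins at about (220,213), (253,215) and (286,217), and the slot at (255,171). The stand and key are at (105,215) and the tray at (382,240). There are also two red decoys.

```bash
cat > h.py <<'E'
from plant import bot
import cv2,numpy as np
from scipy.spatial.transform import Rotation as R
def ray(c,uv,z):
    K,V=c["camera_matrix"],c["view"]
    d=np.linalg.inv(K)@[uv[0],uv[1],1]; d=np.array([d[0],-d[1],-d[2]])
    Rv,t=V[:3,:3],V[:3,3]; o=-Rv.T@t; d=Rv.T@d
    return o+d*(z-o[2])/d[2]
def proj(c,p):
    q=c["view"][:3,:3]@p+c["view"][:3,3]; q=c["camera_matrix"]@[q[0],-q[1],-q[2]]; return q[:2]/q[2]
def snap(n,f):
    c=bot.get_calibration(n); im=bot.capture(n)[:,:,::-1].copy(); cv2.imwrite(f"pics/{f}.png",im); return c,im
def blobs(m,amin=30,amax=1e5):
    n,l,s,ce=cv2.connectedComponentsWithStats(m.astype(np.uint8))
    out=[]
    for i in range(1,n):
        if amin<s[i,4]<amax:
            ct=cv2.findContours((l==i).astype(np.uint8),0,1)[0][0]
            out.append((s[i,4],ce[i],cv2.minAreaRect(ct)))
    return out
def tool():
    s=bot.read_state(); q=s["ee_rot"]; return np.array(s["tool_pos"]),R.from_quat([q[1],q[2],q[3],q[0]]),s
def goto(p,yaw=None):
    """tool-frame shift to world point p"""
    t,r,_=tool(); print("tool axes x,y,z:",r.as_matrix().T.round(3).tolist(),"shift",r.inv().apply(np.array(p)-t).round(4))
E
python3 - <<'E'
from h import *
im=cv2.imread("pics/top0.png");c=bot.get_calibration("top")
g=im.max(2)
for a,ce,r in blobs(g<60,15,3000):
    if ce[1]<330: print("dark",a,ce.round(1),[np.round(x,1) for x in r], "z.08",ray(c,ce,.08)[:2].round(4),"z.069",ray(c,ce,.069)[:2].round(4),"z.15",ray(c,ce,.15)[:2].round(4))
hsv=cv2.cvtColor(im,cv2.COLOR_BGR2HSV)
for a,ce,r in blobs((hsv[:,:,1]<70)&(g<200)&(g>70),600,30000):
    b=cv2.boxPoints(r); print("grey",a,ce.round(1),r[2],[ (p.round(0).tolist(),ray(c,p,.022)[:2].round(3).tolist(),ray(c,p,.08)[:2].round(3).tolist()) for p in b])
big=cv2.hconcat([cv2.resize(im[150:270,190:320],None,fx=3,fy=3,interpolation=2),cv2.resize(im[180:300,70:140],None,fx=3,fy=3,interpolation=2)])
cv2.imwrite("pics/crop1.png",big)
E
```

```text
dark 1754 [255.8  89.2] [array([255.5,  89.2]), array([511.3,   4. ]), np.float64(1.8)] z.08 [ 0.8557 -0.0137] z.069 [ 0.8607 -0.0138] z.15 [ 0.8239 -0.0133]
dark 19 [239.  171.4] [array([239.5, 171. ]), array([2., 9.]), np.float64(90.0)] z.08 [0.6401 0.0206] z.069 [0.643  0.0209] z.15 [0.6213 0.0189]
dark 56 [260.9 172.1] [array([261., 172.]), array([ 2., 26.]), np.float64(90.0)] z.08 [ 0.6399 -0.0324] z.069 [ 0.6429 -0.0327] z.15 [ 0.6212 -0.0309]
dark 66 [219.5 212.7] [array([219.5, 212.6]), array([ 4.9, 15. ]), np.float64(8.1)] z.08 [0.5369 0.0632] z.069 [0.5389 0.0638] z.15 [0.5244 0.0589]
dark 102 [104.8 215.2] [array([103.8, 214.6]), array([12.7, 10.2]), np.float64(32.0)] z.08 [0.5217 0.3355] z.069 [0.5235 0.3387] z.15 [0.5101 0.3147]
dark 51 [252.4 215.6] [array([252. , 215.5]), array([15.,  4.]), np.float64(90.0)] z.08 [ 0.5326 -0.0153] z.069 [ 0.5345 -0.0154] z.15 [ 0.5204 -0.0148]
dark 53 [285.8 217.1] [array([286. , 216.5]), array([ 4., 15.]), np.float64(0.0)] z.08 [ 0.5317 -0.0946] z.069 [ 0.5336 -0.0954] z.15 [ 0.5195 -0.0892]
dark 63 [174.  286.6] [array([173.9, 286.9]
[... 536 characters left out ...]
.97373104095459 [([194.0, 257.0], [0.436, 0.125], [0.431, 0.119]), ([199.0, 157.0], [0.691, 0.126], [0.673, 0.12]), ([311.0, 163.0], [0.685, -0.161], [0.668, -0.154]), ([306.0, 263.0], [0.431, -0.15], [0.426, -0.143])]
grey 5901 [381.1 239.9] 75.96376037597656 [([337.0, 205.0], [0.577, -0.227], [0.565, -0.216]), ([405.0, 188.0], [0.627, -0.4], [0.612, -0.381]), ([427.0, 274.0], [0.415, -0.443], [0.411, -0.422]), ([358.0, 291.0], [0.368, -0.277], [0.366, -0.264])]
grey 2290 [234.1 373. ] -0.0 [([178.0, 383.0], [0.144, 0.144], [0.153, 0.137]), ([178.0, 351.0], [0.215, 0.149], [0.22, 0.142]), ([316.0, 351.0], [0.226, -0.175], [0.231, -0.167]), ([316.0, 383.0], [0.155, -0.175], [0.164, -0.167])]
```

View pics/crop1.png

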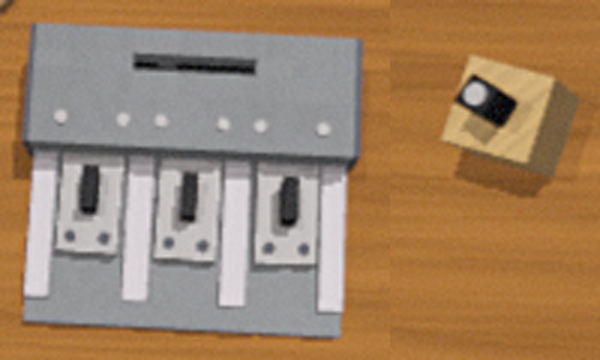

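Run:
```python
from h import *
c=bot.get_calibration("top")
f=lambda x,y:(190+x/3,150+y/3); k=lambda x,y:(70+(x-390)/3,180+y/3)
print("key top",ray(c,k(475,95),.15),"stand",ray(c,k(497,110),.09))
print("stand corners",[ray(c,k(*p),.09)[:2].round(3) for p in((470,57),(553,80),(520,163),(443,140))])
L,Rr=ray(c,f(33,25),.08),ray(c,f(362,40),.08); print("hood",L,Rr,np.linalg.norm(L-Rr),np.arctan2(L[0]-Rr[0],L[1]-Rr[1]))
sl,sr=ray(c,f(134,63),.08),ray(c,f(256,69),.08);print("slot",sl,sr,(sl+sr)/2)
s0=ray(c,f(195,65.5),.08);print(s0)
for y,(u,v) in((80,(90,190)),(0,(190,197)),(-80,(290,201))): print("fin",y,ray(c,f(u,v),.052))
print("tray",ray(c,(381.5,240),.018))
wc=bot.get_calibration("wrist"); t,r,s=tool(); print(t,r.as_matrix().round(3)); 
V=wc["view"];o=-V[:3,:3].T@V[:3,3];print("cam in tool",r.inv().apply(o-t).round(3),"look",r.inv().apply(-V[2,:3]).round(3),"right",r.inv().apply(V[0,:3]).round(3))
print(wc["camera_matrix"])
```

```text
key top [0.51755095 0.32985494 0.15      ] stand [0.51653209 0.33003835 0.09      ]
stand corners [array([0.558, 0.356]), array([0.542, 0.288]), array([0.475, 0.308]), array([0.491, 0.37 ])]
hood [0.66981479 0.11445791 0.08      ] [ 0.66612614 -0.15288678  0.08      ] 0.26737013887117916 0.013796482834619721
slot [0.64062307 0.03112445 0.08      ] [ 0.63892763 -0.06750392  0.08      ] [ 0.63977535 -0.01818973  0.08      ]
[ 0.64019246 -0.0182059   0.08      ]
fin 80 [0.54033123 0.06359304 0.052     ]
fin 0 [ 0.53732506 -0.01770082  0.052     ]
fin -80 [ 0.53678696 -0.09875401  0.052     ]
tray [ 0.4930367  -0.33657829  0.018     ]
[ 0.17750774 -0.52002463  0.23058643] [[-0.     0.323 -0.946]
 [ 0.002 -0.946 -0.323]
 [-1.    -0.002 -0.   ]]
cam in tool [-0.143  0.001 -0.077] look [0.954 0.    0.3  ] right [-0.  1.  0.]
[[282.74502098   0.         255.48809889]
 [  0.         282.74502098 189.09515601]
 [  0.           0.           1.        ]]
```

Request:
{"name": "move_arm", "arguments": {
  "steps": [
    [[-0.03,-0.035,-0.03],-0.14],
    [[-0.03,-0.07,-0.06],-0.28],
    [[-0.03,-0.105,-0.09],-0.42],
    [[-0.03,-0.14,-0.12],-0.56],
    [[-0.03,-0.175,-0.15],-0.7],
    [[-0.03,-0.21,-0.18],-0.84],
    [[-0.03,-0.245,-0.21],-0.98],
    [[-0.03,-0.28,-0.24],-1.12],
    [[-0.03,-0.315,-0.27],-1.26],
    [[-0.03,-0.35,-0.3],-1.4],
    [[-0.03,-0.385,-0.33],-1.54],
    [[-0.03,-0.42,-0.36],-1.68],
    [[-0.03,-0.455,-0.39],-1.82],
    [[-0.03,-0.49,-0.42],-1.96],
    [[-0.03,-0.525,-0.45],-2.1],
    [[-0.03,-0.56,-0.48],-2.24],
    [[-0.03,-0.595,-0.51],-2.38],
    [[-0.03,-0.63,-0.54],-2.5],
    [[-0.03,-0.665,-0.57],-2.58],
    [[-0.03,-0.695,-0.596],-2.58]
  ],
  "grip": 1
}}

```text
t: 2.1
tool_pos: [0.5174, 0.3319, 0.2606]
ee_rot: [0.702, 0.081, 0.703, -0.081]
force: [1.7, 0.0, -0.2]
width: 0.0858
```

Request:
{"name": "move_arm", "arguments": {
  "steps": [
    [[0,0,0],0],
    [[0,0,0],0]
  ]
}}

```text
t: 2.3
tool_pos: [0.5167, 0.3299, 0.26]
ee_rot: [0.702, 0.081, 0.703, -0.082]
force: [-0.2, -0.6, 0.7]
width: 0.0851
```

Run:
```python
from h import *
t,r,s=tool();c,im=snap("wrist","w1");print(s["t"],t,r.as_matrix().round(3).tolist(),s["joint_pos"].round(2))
print("expected px key top",proj(c,np.array([.5175,.33,.15])))
```

```text
2.3 [0.51666743 0.32991828 0.26004292] [[-0.002, 0.229, 0.973], [-0.001, 0.973, -0.229], [-1.0, -0.002, -0.002]] [ 0.45  0.43  0.04  1.18 -0.    0.68]
expected px key top [256.45971274 186.67486882]
```

View pics/w1.png

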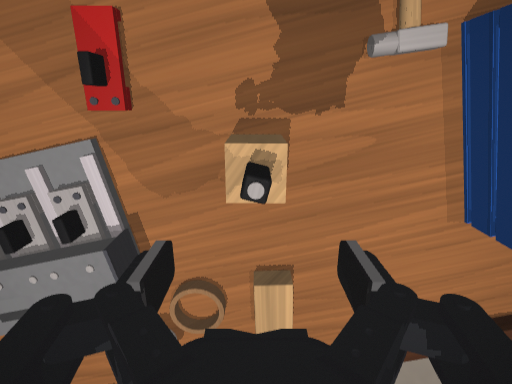

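Key cap at about (256,190), as predicted, with the handle turned a little relative to the jaws. I'll measure that.

Run:
```python
from h import *
im=cv2.imread("pics/w1.png");c=bot.get_calibration("wrist")
sub=im[150:215,225:290]; 
cap=(sub.min(2)>150); 
for a,ce,r in blobs(cap,20,2000): print("cap",a,ce+[225,150],ray(c,ce+[225,150],.15))
cv2.imwrite("pics/crop2.png",cv2.resize(sub,None,fx=8,fy=8,interpolation=2))
```

```text
cap 192 [255.30208333 190.390625  ] [0.52087869 0.327257   0.15      ]
```

View pics/crop2.png

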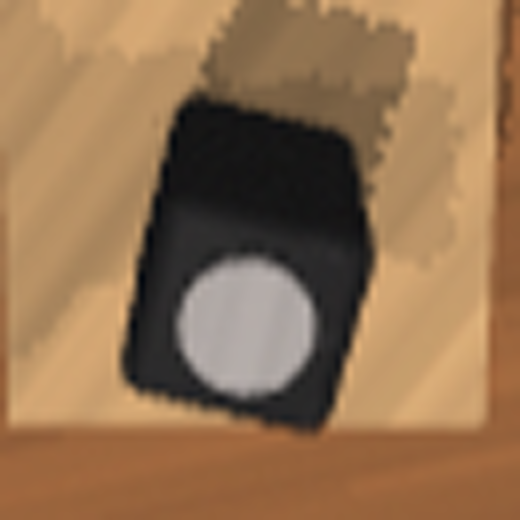

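Request:
{"name": "move_arm", "arguments": {
  "steps": [
    [[0.03,-0.001,0.004],0.14],
    [[0.07,-0.001,0.004],0.25],
    [[0.1,-0.001,0.004],0.25],
    [[0.13,-0.001,0.004],0.25],
    [[0.15,-0.001,0.004],0.25],
    [[0.158,-0.001,0.004],0.25],
    [[0.158,-0.001,0.004],0.25]
  ]
}}

```text
t: 3.05
tool_pos: [0.5202, 0.3263, 0.1028]
ee_rot: [0.686, 0.169, 0.687, -0.17]
force: [-0.2, 0.1, 0.7]
width: 0.0854
```

Request:
{"name": "move_arm", "arguments": {
  "steps": [
    [[0,0,0],0],
    [[0,0,0],0],
    [[0,0,0],0],
    [[0,0,0],0],
    [[0,0,0],0],
    [[0,0,0],0],
    [[0,0,0],0],
    [[0,0,0],0]
  ],
  "grip": 0,
  "grip_force": 60
}}

```text
t: 3.85
tool_pos: [0.5215, 0.3281, 0.1042]
ee_rot: [0.687, 0.169, 0.686, -0.169]
force: [-0.4, 0.3, 5.9]
width: 0.0251
```

Run:
```python
from h import *
t,r,s=tool();print(s["t"],t,r.as_matrix().round(4).tolist(),s["force"],s["wrist_torque"],s["width"])
```

```text
3.85 [0.52151559 0.32807002 0.1041703 ] [[0.0014, 0.4642, 0.8857], [0.0006, 0.8857, -0.4642], [-1.0, 0.0012, 0.001]] [-0.42107903  0.33022067  5.89370096] [-0.02255747  0.15896516 -0.01375126] 0.02513785699972606
```

Request:
{"name": "move_arm", "arguments": {
  "steps": [
    [[-0.03,0,0],0],
    [[-0.06,0,0],0],
    [[-0.09,0,0],0],
    [[-0.12,0,0],0],
    [[-0.12,-0.02,0.02],-0.06],
    [[-0.12,-0.045,0.05],-0.12],
    [[-0.12,-0.07,0.08],-0.18],
    [[-0.12,-0.095,0.11],-0.24],
    [[-0.12,-0.12,0.14],-0.3],
    [[-0.12,-0.145,0.17],-0.36],
    [[-0.12,-0.17,0.2],-0.42],
    [[-0.12,-0.195,0.225],-0.468],
    [[-0.11,-0.208,0.24],-0.468],
    [[-0.105,-0.214,0.246],-0.468],
    [[-0.105,-0.214,0.246],-0.468],
    [[-0.105,-0.214,0.246],-0.468]
  ]
}}

```text
t: 5.45
tool_pos: [0.6387, 0.0254, 0.2077]
ee_rot: [0.707, 0.005, 0.708, -0.005]
force: [-0.9, 1.0, -2.1]
width: 0.0254
```

Run:
```python
from h import *
t,r,s=tool();c,im=snap("wrist","w2");print(s["t"],t,r.as_matrix().round(3).tolist(),s["force"],s["width"])
tip=t+r.apply([.094,0,0]);print("tip",tip,"px",proj(c,tip),"slot mid px",proj(c,np.array([.640,-.018,.08])))
```

```text
5.45 [0.63867696 0.02539652 0.20768585] [[-0.002, 0.014, 1.0], [0.001, 1.0, -0.014], [-1.0, 0.001, -0.002]] [-0.87060044  0.96466502 -2.11291865] 0.02541545385209434
tip [0.63852504 0.02548194 0.11368602] px [256.09686401 191.0803698 ] slot mid px [212.38850372 182.76525049]
```

View pics/w2.png

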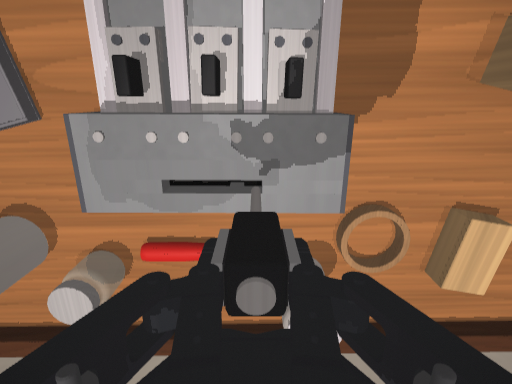

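Run:
```python
from h import *
im=cv2.imread("pics/w2.png"); cv2.imwrite("pics/crop3.png",cv2.resize(im[165:225,150:280],None,fx=6,fy=6,interpolation=2))
```

```text
(no output)
```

View pics/crop3.png

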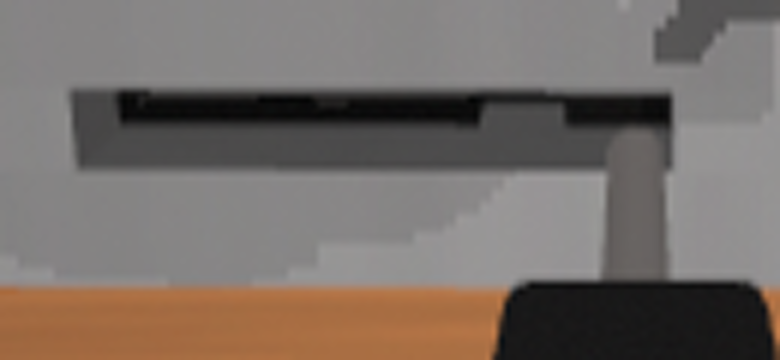

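Run:
```python
from h import *
c=bot.get_calibration("wrist");t,r,s=tool()
print("slot L/R/mid",ray(c,(162.5,186.5),.08),ray(c,(262,186.5),.08),ray(c,(212.2,186.5),.08))
print("edges",ray(c,(212,180),.08),ray(c,(212,193),.08))
# tip ball centre: silhouette top row 186.2 
b=t+r.apply([.090,0,0])
for dx in(-.004,-.002,0,.002): 
    p=b+[dx,0,0]; q=proj(c,p); D=(c["view"][:3,:3]@p+c["view"][:3,3]); print(dx,q, q[1]-.004*282.7/-D[2])
```

```text
slot L/R/mid [ 0.6437194  -0.06808855  0.08      ] [0.64510517 0.03162182 0.08      ] [ 0.64441153 -0.01828765  0.08      ]
edges [ 0.63765323 -0.01808345  0.08      ] [ 0.65126227 -0.01889857  0.08      ]
-0.004 [256.0685291 188.0479218] 183.41276388597296
-0.002 [256.09891839 190.25623222] 185.63243508732134
0 [256.12915907 192.45374398] 187.8412520609019
0.002 [256.15925224 194.64053607] 190.03929422854944
```

Request:
{"name": "move_arm", "arguments": {
  "steps": [
    [[0.01,-0.001,0.004],0],
    [[0.02,-0.001,0.0065],0],
    [[0.028,-0.001,0.0065],0],
    [[0.028,-0.001,0.0065],0],
    [[0.028,-0.001,0.0065],0]
  ]
}}

```text
t: 6.0
tool_pos: [0.6456, 0.0231, 0.1798]
ee_rot: [0.707, 0.005, 0.707, -0.005]
force: [0.1, 0.3, -1.0]
width: 0.0253
```

Run:
```python
from h import *
t,r,s=tool();c,im=snap("wrist","w3");print(s["t"],t,s["force"],s["width"])
cv2.imwrite("pics/crop4.png",cv2.resize(im[130:200,150:280],None,fx=6,fy=6,interpolation=2))
```

```text
6.0 [0.64557054 0.02309088 0.1797603 ] [ 0.11935921  0.34342469 -0.99936602] 0.025335848866900414
```

View pics/crop4.png

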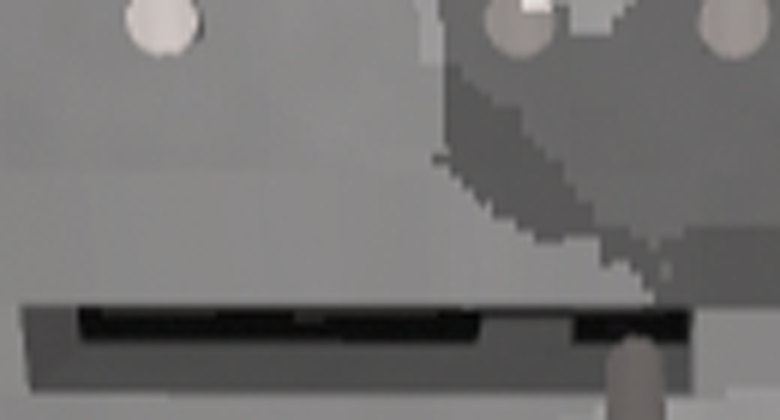

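Run:
```python
from h import *
c=bot.get_calibration("wrist")
for u in (230,237.5,245.5): print(ray(c,(u,184),.055))
```

```text
[ 0.6482627  -0.00277886  0.055     ]
[0.64837522 0.00463811 0.055     ]
[0.64849523 0.01254946 0.055     ]
```

Request:
{"name": "move_arm", "arguments": {
  "steps": [
    [[0.01,0,0.001],0],
    [[0.02,0,0.001],0],
    [[0.025,0,0.001],0],
    [[0.03,0,0.001],0],
    [[0.034,0,0.001],0],
    [[0.034,0,0.001],0]
  ]
}}

```text
t: 6.65
tool_pos: [0.6474, 0.0229, 0.1483]
ee_rot: [0.708, 0.005, 0.706, -0.005]
force: [-3.1, 0.2, 10.4]
width: 0.0257
```

Request:
{"name": "move_arm", "arguments": {
  "steps": [
    [[0,-0.004,0],0],
    [[0,-0.008,0],0],
    [[0,-0.012,0],0],
    [[0,-0.015,0],0],
    [[0,-0.018,0],0],
    [[0,-0.018,0],0]
  ]
}}

```text
t: 7.25
tool_pos: [0.6463, 0.0042, 0.1456]
ee_rot: [0.707, 0.005, 0.708, -0.006]
force: [-0.3, 0.1, -1.3]
width: 0.0254
```

It dropped at the spot the picture suggested. Now I press.

Request:
{"name": "move_arm", "arguments": {
  "steps": [
    [[0.005,0,0],0],
    [[0.01,0,0],0],
    [[0.014,0,0],0],
    [[0.018,0,0],0],
    [[0.021,0,0],0],
    [[0.024,0,0],0],
    [[0.026,0,0],0],
    [[0.028,0,0],0],
    [[0.028,0,0],0]
  ]
}}

```text
t: 8.15
tool_pos: [0.6477, 0.0049, 0.1215]
ee_rot: [0.708, 0.005, 0.706, -0.005]
force: [-4.2, 0.3, 18.5]
width: 0.0255
```

Request:
{"name": "move_arm", "arguments": {
  "steps": [
    [[0.002,0,0],0],
    [[0.003,0,0],0],
    [[0.003,0,0],0],
    [[0.003,0,0],0]
  ]
}}

```text
t: 8.55
tool_pos: [0.65, 0.0049, 0.1209]
ee_rot: [0.71, 0.005, 0.704, -0.005]
force: [-3.3, 0.9, 25.8]
width: 0.025
```

Run:
```python
from h import *
t,r,s=tool();print(s["t"],t,r.as_matrix().round(4).tolist(),s["force"],s["wrist_torque"])
```

```text
8.55 [0.64997912 0.00489173 0.12086993] [[0.0089, 0.0145, 0.9999], [-0.0006, 0.9999, -0.0145], [-1.0, -0.0005, 0.0089]] [-3.34117841  0.94054538 25.79349457] [0.21254374 1.19491311 0.06321046]
```

Request:
{"name": "move_arm", "arguments": {
  "steps": [
    [[-0.01,0,0],0],
    [[-0.03,0,0],0],
    [[-0.06,0,0],0],
    [[-0.09,0,0],0],
    [[-0.115,0,0],0],
    [[-0.115,0,0],0],
    [[-0.115,0,0],0]
  ]
}}

```text
t: 9.25
tool_pos: [0.6466, 0.005, 0.2296]
ee_rot: [0.707, 0.005, 0.707, -0.005]
force: [0.7, -0.5, -2.5]
width: 0.0254
```

Run:
```python
from h import *
t,r,s=tool();print(s["t"],t,r.as_matrix().round(4).tolist(),s["force"],s["width"])
goto([.5215,.3281,.2297])
c,im=snap("wrist","w4");cv2.imwrite("pics/w4c.png",cv2.resize(im[150:384,130:382],None,fx=2,fy=2))
```

```text
9.25 [0.64659677 0.00498723 0.22964427] [[-0.0002, 0.0147, 0.9999], [0.0, 0.9999, -0.0147], [-1.0, 0.0, -0.0002]] [ 0.71770744 -0.48099319 -2.50399151] 0.025409197489401444
tool axes x,y,z: [[-0.0, 0.0, -1.0], [0.015, 1.0, 0.0], [1.0, -0.015, -0.0]] shift [-0.      0.3212 -0.1298]
```

View pics/w4c.png

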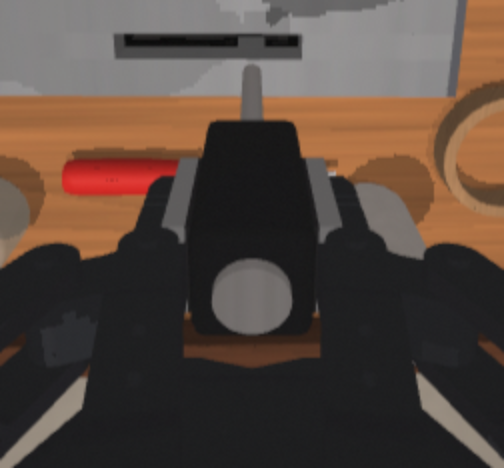

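Request:
{"name": "move_arm", "arguments": {
  "steps": [
    [[0,0.03,-0.012],0.05],
    [[0,0.06,-0.024],0.1],
    [[0,0.09,-0.036],0.15],
    [[0,0.12,-0.048],0.2],
    [[0,0.15,-0.06],0.25],
    [[0,0.18,-0.072],0.3],
    [[0,0.21,-0.084],0.35],
    [[0,0.24,-0.096],0.4],
    [[0,0.27,-0.108],0.44],
    [[0,0.3,-0.12],0.468],
    [[0.01,0.315,-0.126],0.468],
    [[0.02,0.32,-0.1277],0.468],
    [[0.025,0.32,-0.1277],0.468],
    [[0.025,0.32,-0.1277],0.468]
  ]
}}

```text
t: 10.7
tool_pos: [0.5232, 0.3252, 0.2032]
ee_rot: [0.686, 0.168, 0.687, -0.17]
force: [-0.4, -0.2, -1.0]
width: 0.0255
```

Run:
```python
from h import *
t,r,s=tool();print(s["t"],t,r.as_matrix().round(4).tolist(),s["force"],s["width"])
c,im=snap("wrist","w5");cv2.imwrite("pics/w5c.png",cv2.resize(im[100:260,190:322],None,fx=4,fy=4,interpolation=2))
```

```text
10.7 [0.52322351 0.32518134 0.20318243] [[-0.0029, 0.4652, 0.8852], [-0.0021, 0.8852, -0.4652], [-1.0, -0.0032, -0.0016]] [-0.42162924 -0.19396634 -1.01750196] 0.025508707280568015
```

View pics/w5c.png

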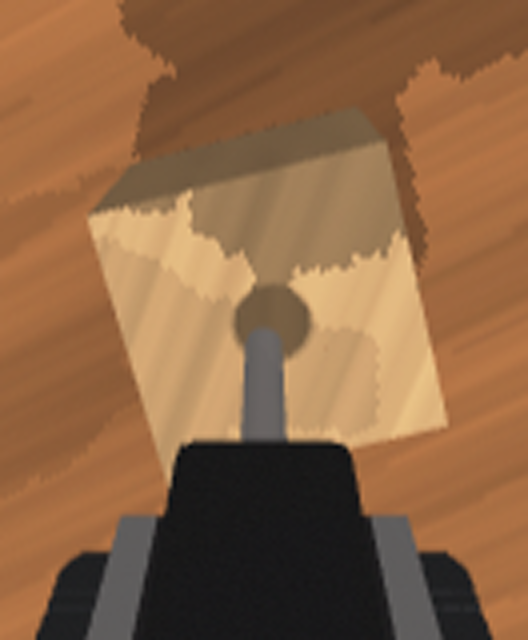

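Run:
```python
from h import *
t,r,s=tool();c=bot.get_calibration("wrist");h=ray(c,(258.25,180),.09);print(s["t"],t,s["qd"].round(3),"hole",h,"rel tool",r.inv().apply(h-t))
```

```text
10.75 [0.52380411 0.32528414 0.2041398 ] [-0.004 -0.015  0.021  0.008  0.004  0.004] hole [0.52088206 0.32913061 0.09      ] rel tool [ 0.11413915  0.00226596 -0.00428348]
```

Request:
{"name": "move_arm", "arguments": {
  "steps": [
    [[0.0,0.001,0],0],
    [[0.015,0.001,0],0],
    [[0.03,0.001,0],0],
    [[0.04,0.001,0],0],
    [[0.04,0.001,0],0]
  ]
}}

```text
t: 11.25
tool_pos: [0.5237, 0.3267, 0.1641]
ee_rot: [0.686, 0.169, 0.687, -0.17]
force: [1.3, 0.6, -0.6]
width: 0.0255
```

Request:
{"name": "move_arm", "arguments": {
  "steps": [
    [[0.015,0,0],0],
    [[0.03,0,0],0],
    [[0.045,0,0],0],
    [[0.055,0,0],0],
    [[0.059,0,0],0],
    [[0.061,0,0],0],
    [[0.061,0,0],0]
  ]
}}

```text
t: 11.95
tool_pos: [0.5245, 0.3278, 0.1047]
ee_rot: [0.687, 0.169, 0.686, -0.169]
force: [-0.2, 0.5, -1.2]
width: 0.0252
```

Request:
{"name": "move_arm", "arguments": {
  "steps": [
    [[0.001,0,0],0],
    [[0.002,0,0],0],
    [[0.003,0,0],0],
    [[0.003,0,0],0]
  ]
}}

```text
t: 12.35
tool_pos: [0.5248, 0.328, 0.104]
ee_rot: [0.687, 0.169, 0.686, -0.169]
force: [-3.3, -2.1, 12.9]
width: 0.0255
```

Request:
{"name": "move_arm", "arguments": {
  "steps": [
    [[-0.002,0,0],0],
    [[-0.002,0,0],0],
    [[-0.002,0,0],0],
    [[-0.002,0,0],0],
    [[-0.002,0,0],0],
    [[-0.002,0,0],0],
    [[-0.03,0,0],0],
    [[-0.07,0,0],0],
    [[-0.11,0,0],0],
    [[-0.12,0,0],0],
    [[-0.12,0,0],0]
  ],
  "grip": 1
}}

```text
t: 13.45
tool_pos: [0.5254, 0.3283, 0.2234]
ee_rot: [0.688, 0.17, 0.685, -0.168]
force: [-0.8, 0.5, -0.3]
width: 0.0851
```

Run:
```python
from h import *
t,r,s=tool();print(s["t"],t,r.as_matrix().round(4).tolist(),s["force"],s["width"])
c,im=snap("wrist","w6");c2,im2=snap("top","top1")
cv2.imwrite("pics/m6.png",cv2.hconcat([im[100:340,100:420],cv2.resize(im2[150:290,190:330],(240,240))]))
sub=im[140:240,200:310]
for a,ce,rr in blobs(sub.min(2)>150,20,2000): print("cap",a,ce+[200,140],ray(c,ce+[200,140],.15))
goto([.537,-.018,.25])
```

```text
13.45 [0.52540961 0.32825794 0.22337299] [[0.0039, 0.4642, 0.8857], [0.0018, 0.8857, -0.4642], [-1.0, 0.0034, 0.0026]] [-0.76525215  0.53057935 -0.28489844] 0.08508805326676926
cap 271 [254.5498155  195.82656827] [0.52306368 0.32857069 0.15      ]
tool axes x,y,z: [[-0.002, -0.001, -1.0], [0.464, 0.886, -0.001], [0.886, -0.464, -0.001]] shift [-0.0298 -0.2997  0.1722]
```

View pics/m6.png

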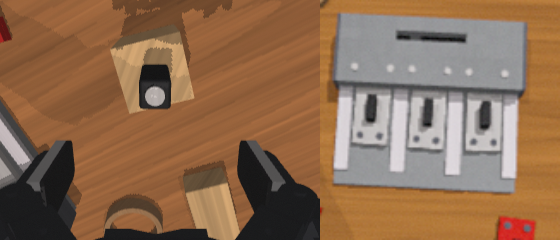

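Request:
{"name": "move_arm", "arguments": {
  "steps": [
    [[-0.01,-0.03,0.017],-0.05],
    [[-0.02,-0.06,0.034],-0.1],
    [[-0.03,-0.09,0.051],-0.15],
    [[-0.03,-0.12,0.068],-0.2],
    [[-0.03,-0.15,0.085],-0.25],
    [[-0.03,-0.18,0.102],-0.3],
    [[-0.03,-0.21,0.12],-0.35],
    [[-0.03,-0.24,0.138],-0.4],
    [[-0.03,-0.27,0.155],-0.44],
    [[-0.03,-0.29,0.166],-0.468],
    [[-0.03,-0.3,0.172],-0.468],
    [[-0.03,-0.3,0.172],-0.468],
    [[-0.03,-0.3,0.172],-0.468]
  ],
  "grip": 0.7
}}

```text
t: 14.85
tool_pos: [0.5368, -0.0172, 0.2503]
ee_rot: [0.706, 0.006, 0.708, -0.005]
force: [0.3, -0.1, 0.0]
width: 0.0598
```

Run:
```python
from h import *
t,r,s=tool();print(s["t"],t,r.as_matrix().round(4).tolist(),s["force"],s["width"])
c,im=snap("wrist","w7")
for a,ce,rr in blobs(im.max(2)<55,60,3000): 
    if ce[1]<300: print(a,ce.round(1),[np.round(x,1) for x in rr],"z.06",ray(c,ce,.06).round(4))
cv2.imwrite("pics/w7c.png",im[60:330])
```

```text
14.85 [ 0.5367588  -0.01715484  0.25033519] [[-0.0017, 0.0149, 0.9999], [0.0009, 0.9999, -0.0149], [-1.0, 0.0009, -0.0017]] [ 0.25697472 -0.14926716  0.02549272] 0.05975824483333757
354 [136.6   7.5] [array([135.5,   8.5]), array([17., 23.]), np.float64(90.0)] z.06 [ 0.3674 -0.1373  0.06  ]
597 [417.1  11.7] [array([417.7,  11.9]), array([23.4, 32.9]), np.float64(18.4)] z.06 [0.3755 0.1519 0.06  ]
261 [15.3 33.2] [array([15.8, 34.1]), array([41.,  8.]), np.float64(65.2)] z.06 [ 0.389  -0.2683  0.06  ]
366 [255.6 167.5] [array([255.5, 167.5]), array([33., 11.]), np.float64(90.0)] z.06 [ 0.5377 -0.0174  0.06  ]
509 [189.5 167.8] [array([189.6, 168. ]), array([32.3, 16.7]), np.float64(85.9)] z.06 [ 0.5368 -0.0972  0.06  ]
505 [321.  169.1] [array([321. , 169.1]), array([16.7, 32.3]), np.float64(5.4)] z.06 [0.5409 0.0617 0.06  ]
```

View pics/w7c.png

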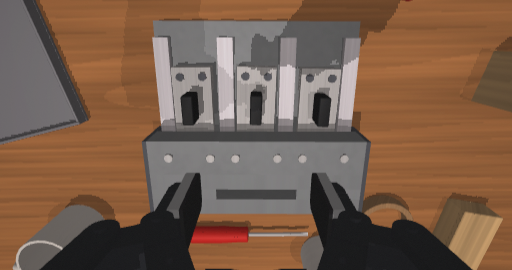

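Request:
{"name": "move_arm", "arguments": {
  "steps": [
    [[0.04,0,0.001],0],
    [[0.08,0,0.001],0],
    [[0.12,0,0.001],0],
    [[0.16,0,0.001],0],
    [[0.19,0,0.001],0],
    [[0.205,0,0.001],0],
    [[0.2095,0,0.001],0],
    [[0.2095,0,0.001],0]
  ]
}}

```text
t: 15.7
tool_pos: [0.5379, -0.0169, 0.0414]
ee_rot: [0.707, 0.005, 0.707, -0.005]
force: [-1.1, -0.2, -0.6]
width: 0.0598
```

Request:
{"name": "move_arm", "arguments": {
  "steps": [
    [[0,0,0],0],
    [[0,0,0],0],
    [[0,0,0],0],
    [[0,0,0],0],
    [[0,0,0],0],
    [[0,0,0],0],
    [[0,0,0],0]
  ],
  "grip": 0,
  "grip_force": 60
}}

```text
t: 16.4
tool_pos: [0.5391, -0.018, 0.0429]
ee_rot: [0.708, 0.005, 0.706, -0.005]
force: [-0.9, 0.3, 7.1]
width: 0.0132
```

Request:
{"name": "move_arm", "arguments": {
  "steps": [
    [[0,0,-0.01],0],
    [[0,0,-0.02],0],
    [[0,0,-0.03],0],
    [[0,0,-0.04],0],
    [[0,0,-0.05],0],
    [[0,0,-0.055],0],
    [[0,0,-0.055],0],
    [[0,0,-0.055],0]
  ]
}}

```text
t: 17.2
tool_pos: [0.4833, -0.0174, 0.0429]
ee_rot: [0.708, 0.005, 0.706, -0.006]
force: [0.4, 0.1, 9.4]
width: 0.0132
```

Run:
```python
from h import *
t,r,s=tool();print(s["t"],t,r.as_matrix().round(4).tolist(),s["force"],s["width"])
c,im=snap("top","top2")
m=(cv2.cvtColor(im,cv2.COLOR_BGR2HSV)[:,:,1]<70)&(im.max(2)>50)&(im.max(2)<210); m[:180]=0;m[:,:325]=0
for a,ce,rr in blobs(m,2000,30000):
    print(a,rr); b=cv2.boxPoints(rr); w=np.array([ray(c,p,.022)[:2] for p in b]); print(w.round(4).tolist(),w.mean(0)); 
    e=[(w[(i+1)%4]-w[i]) for i in range(4)]; print([ (np.linalg.norm(x).round(3),np.arctan2(x[1],x[0]).round(3)) for x in e])
cv2.imwrite("pics/top2c.png",cv2.resize(im[150:300,190:440],None,fx=3,fy=3,interpolation=2))
```

```text
17.2 [ 0.48333696 -0.01738088  0.04285987] [[0.0019, 0.015, 0.9999], [-0.0006, 0.9999, -0.015], [-1.0, -0.0006, 0.0019]] [0.42758966 0.09408729 9.41358863] 0.01321556094505731
6042 ((392.7305603027344, 245.44134521484375), (89.28028106689453, 70.79695892333984), 75.71890258789062)
[[0.5626, -0.2525], [0.6131, -0.4256], [0.4001, -0.4694], [0.353, -0.3027]] [ 0.48219077 -0.36255055]
[(np.float64(0.18), np.float64(-1.287)), (np.float64(0.218), np.float64(-2.938)), (np.float64(0.173), np.float64(1.846)), (np.float64(0.215), np.float64(0.235))]
```

View pics/top2c.png

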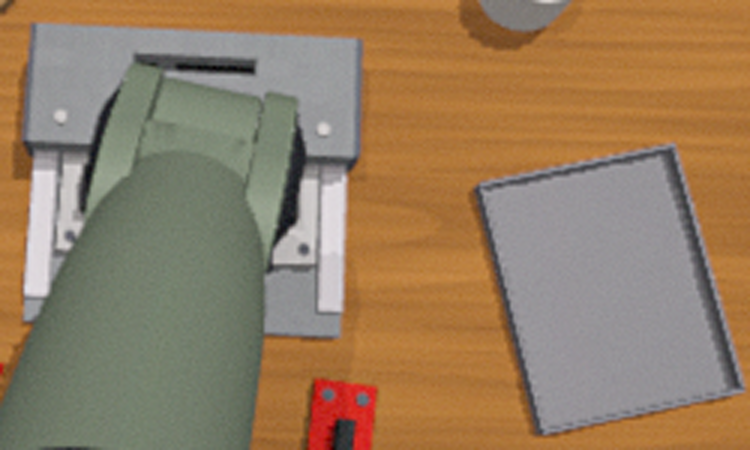

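Request:
{"name": "move_arm", "arguments": {
  "steps": [
    [[-0.015,0,0],0],
    [[-0.04,0,0],0],
    [[-0.07,0,0],0],
    [[-0.1,0,0],0],
    [[-0.1,0,0],0],
    [[-0.1,0,0],0]
  ]
}}

```text
t: 17.85
tool_pos: [0.4821, -0.0171, 0.1413]
ee_rot: [0.707, 0.005, 0.707, -0.005]
force: [-0.3, -0.3, -2.9]
width: 0.0128
```

```bash
cat >> h.py <<'E'
def tray():
    c,im=snap("top","trayx")
    m=(cv2.cvtColor(im,cv2.COLOR_BGR2HSV)[:,:,1]<70)&(im.max(2)>50)&(im.max(2)<210); m[:180]=0;m[:,:325]=0
    ct=max(cv2.findContours(m.astype(np.uint8),0,1)[0],key=cv2.contourArea)
    w=np.float32([ray(c,p[0],.022)[:2] for p in ct]); rr=cv2.minAreaRect(w); b=cv2.boxPoints(rr)
    e=[b[(i+1)%4]-b[i] for i in range(4)]; l=max(e,key=np.linalg.norm); l=l*np.sign(l[0])
    return np.array(rr[0])+[.0025,0],np.arctan2(l[1],l[0]),rr[1]
def place(tx,ty=0):
    """fin target for tray slot tx, cassette x axis along -tray y -> tool shift+turn"""
    ce,a,sz=tray(); t,r,s=tool(); M=r.as_matrix()
    X=np.array([np.cos(a),np.sin(a)]);Y=np.array([-X[1],X[0]])
    f=ce+tx*X+(ty+.012)*Y; ya=np.arctan2(M[1,1],M[0,1])
    d=r.inv().apply(np.r_[f,t[2]]-t)
    print("tray",ce,a,sz,"fin",f,"shift",d.round(4),"turn",ya-a,"t",s["t"],"tcp",t,"F",s["force"],"w",s["width"])
E
python3 - <<'E'
from h import *
c=bot.get_calibration("top")
w=np.array([ray(c,p,.022)[:2] for p in((349.3,212),(414.7,199),(437.7,281),(370.3,295))]);print(w.round(4).tolist(),w.mean(0))
place(-.065); place(0); place(.065)
E
```

```text
[[0.56, -0.2571], [0.5987, -0.4216], [0.3976, -0.4685], [0.3588, -0.3049]] [ 0.47876359 -0.36304054]
tray [ 0.48379433 -0.36153418] 0.2360997 (0.20993538200855255, 0.17410477995872498) fin [ 0.41779064 -0.36507139] shift [ 0.     -0.3491 -0.0585] turn 1.319773228213496 t 17.9 tcp [ 0.48150507 -0.01690153  0.14051374] F [-0.76256001  0.12979213 -3.284645  ] w 0.012696114672344336
tray [ 0.48376891 -0.36151847] 0.23607749 (0.20989033579826355, 0.17406012117862701) fin [ 0.48096222 -0.34985132] shift [-2.00e-04 -3.33e-01  4.60e-03] turn 1.3197629003348517 t 17.95 tcp [ 0.48133916 -0.01685363  0.14017517] F [ 0.15420091  0.08887089 -2.21637346] w 0.012714993161133633
tray [ 0.48379433 -0.36153418] 0.2360997 (0.20993538200855255, 0.17410477995872498) fin [ 0.54418413 -0.33466279] shift [-0.0004 -0.3168  0.0675] turn 1.3197515476960693 t 18.0 tcp [ 0.48143688 -0.01688563  0.14008943] F [-0.27805435  0.20666679 -2.09141884] w 0.013111815217960886
```

Request:
{"name": "move_arm", "arguments": {
  "steps": [
    [[-0.01,-0.025,0.005],0.08],
    [[-0.01,-0.05,0.01],0.2],
    [[-0.01,-0.075,0.016],0.32],
    [[-0.01,-0.1,0.021],0.44],
    [[-0.01,-0.125,0.027],0.56],
    [[-0.01,-0.15,0.032],0.68],
    [[-0.01,-0.175,0.037],0.8],
    [[-0.01,-0.2,0.043],0.92],
    [[-0.01,-0.225,0.048],1.04],
    [[-0.01,-0.25,0.053],1.16],
    [[0,-0.275,0.059],1.25],
    [[0,-0.3,0.064],1.32],
    [[0.0,-0.317,0.0675],1.32],
    [[0.0,-0.317,0.0675],1.32],
    [[0.0,-0.317,0.0675],1.32]
  ]
}}

```text
t: 19.5
tool_pos: [0.545, -0.3342, 0.1399]
ee_rot: [0.554, 0.438, 0.557, -0.438]
force: [0.2, 0.8, -2.4]
width: 0.0132
```

Run:
```python
from h import *
t,r,s=tool();print(s["t"],t,r.as_matrix().round(4).tolist(),s["force"],s["width"])
c,im=snap("wrist","w8"); cv2.imwrite("pics/w8.png",im)
```

```text
19.5 [ 0.54500728 -0.33422504  0.13992078] [[-0.0025, 0.9724, 0.2334], [0.0026, 0.2334, -0.9724], [-1.0, -0.0019, -0.0031]] [ 0.17006922  0.78730413 -2.42420946] 0.013195734397123418
```

View pics/w8.png

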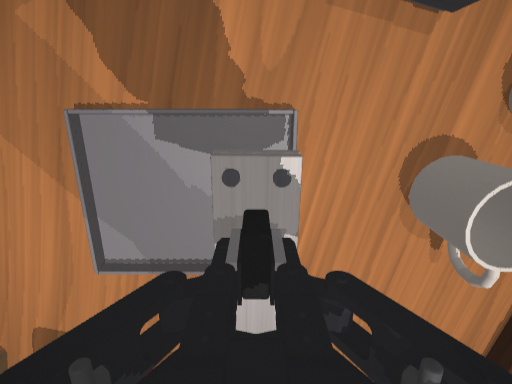

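Request:
{"name": "move_arm", "arguments": {
  "steps": [
    [[0.03,0,0],0],
    [[0.06,0,0],0],
    [[0.085,0,0],0],
    [[0.097,0,0],0],
    [[0.102,0,0],0],
    [[0.105,0,0],0],
    [[0.107,0,0],0],
    [[0.107,0,0],0]
  ]
}}

```text
t: 20.35
tool_pos: [0.5467, -0.3354, 0.0357]
ee_rot: [0.556, 0.438, 0.555, -0.438]
force: [0.6, -0.6, -2.1]
width: 0.013
```

Request:
{"name": "move_arm", "arguments": {
  "steps": [
    [[0.001,0,0],0],
    [[0.002,0,0],0],
    [[0.003,0,0],0],
    [[0.004,0,0],0],
    [[0.004,0,0],0],
    [[0.004,0,0],0]
  ]
}}

```text
t: 20.95
tool_pos: [0.5463, -0.3352, 0.0319]
ee_rot: [0.556, 0.438, 0.555, -0.438]
force: [-2.0, 1.9, 5.9]
width: 0.013
```

Request:
{"name": "move_arm", "arguments": {
  "steps": [
    [[-0.001,0,0],0],
    [[-0.001,0,0],0],
    [[-0.001,0,0],0],
    [[-0.001,0,0],0],
    [[-0.001,0,0],0],
    [[-0.03,0,0],0],
    [[-0.07,0,0],0],
    [[-0.11,0,0],0],
    [[-0.15,0,0],0],
    [[-0.15,0,0],0],
    [[-0.15,0,0],0]
  ],
  "grip": 0.5
}}

```text
t: 22.05
tool_pos: [0.5467, -0.3355, 0.182]
ee_rot: [0.556, 0.438, 0.554, -0.438]
force: [0.7, 0.2, 0.2]
width: 0.0427
```

Run:
```python
from h import *
t,r,s=tool();print(s["t"],t,s["force"],s["width"],s["joint_pos"].round(2)); snap("wrist","w9");snap("top","t9")
goto([.538,-.098,t[2]])
```

```text
22.05 [ 0.54668714 -0.33554533  0.18196057] [0.73828153 0.18244785 0.17128243] 0.042654891059210935 [-0.67  0.53 -0.01  1.03 -0.    0.67]
tool axes x,y,z: [[-0.002, 0.001, -1.0], [0.972, 0.234, -0.001], [0.234, -0.972, -0.002]] shift [-0.0022  0.0482 -0.2317]
```

Request:
{"name": "move_arm", "arguments": {
  "steps": [
    [[0,0.004,-0.018],-0.11],
    [[0,0.008,-0.036],-0.22],
    [[0,0.012,-0.054],-0.33],
    [[0,0.016,-0.072],-0.44],
    [[0,0.02,-0.09],-0.55],
    [[0,0.024,-0.108],-0.66],
    [[0,0.028,-0.126],-0.77],
    [[0,0.032,-0.144],-0.88],
    [[0,0.036,-0.162],-0.99],
    [[0,0.04,-0.18],-1.1],
    [[0,0.044,-0.2],-1.21],
    [[0,0.048,-0.22],-1.32],
    [[0,0.048,-0.232],-1.32],
    [[0,0.048,-0.232],-1.32],
    [[0,0.048,-0.232],-1.32]
  ],
  "grip": 0.7
}}

```text
t: 23.65
tool_pos: [0.5382, -0.0985, 0.1802]
ee_rot: [0.707, 0.006, 0.707, -0.006]
force: [0.5, 0.5, -0.7]
width: 0.0597
```

```bash
cat >> h.py <<'E'
def fins(f):
    t,r,s=tool();c,im=snap("wrist",f);print(s["t"],t,r.as_matrix().round(3).tolist(),s["force"],s["width"])
    for a,ce,rr in blobs(im.max(2)<55,100,3000):
        if 60<ce[1]<260 : print(a,ce.round(1),[np.round(x,1) for x in rr],"z.06",ray(c,ce,.06).round(4))
E
python3 -c "
from h import *
fins('w10')"
```

```text
23.65 [ 0.53819088 -0.09852288  0.1802149 ] [[-0.001, 0.016, 1.0], [-0.0, 1.0, -0.016], [-1.0, -0.0, -0.001]] [ 0.46932934  0.46075465 -0.68273516] 0.059734790782536344
601 [256.2 181.5] [array([256. , 181.5]), array([41., 14.]), np.float64(90.0)] z.06 [ 0.5368 -0.0984  0.06  ]
1178 [419.3 182.7] [array([418.8, 183.3]), array([31.8, 40.4]), np.float64(12.1)] z.06 [0.5407 0.0595 0.06  ]
784 [ 28.  189.5] [array([ 28.1, 189.6]), array([15.2, 56.6]), np.float64(71.6)] z.06 [ 0.5413 -0.3214  0.06  ]
```

Well centred. Descend, grip, pull.

Request:
{"name": "move_arm", "arguments": {
  "steps": [
    [[0.04,0,0],0],
    [[0.08,0,0],0],
    [[0.11,0,0],0],
    [[0.13,0,0],0],
    [[0.138,0,0],0],
    [[0.14,0,0],0],
    [[0.14,0,0],0]
  ]
}}

```text
t: 24.4
tool_pos: [0.5391, -0.0989, 0.0413]
ee_rot: [0.707, 0.005, 0.707, -0.006]
force: [0.7, -0.0, -0.3]
width: 0.0601
```

Request:
{"name": "move_arm", "arguments": {
  "steps": [
    [[0,0,0],0],
    [[0,0,0],0],
    [[0,0,0],0],
    [[0,0,0],0],
    [[0,0,0],0],
    [[0,0,0],0],
    [[0,0,0],0]
  ],
  "grip": 0
}}

```text
t: 25.1
tool_pos: [0.5392, -0.0983, 0.0417]
ee_rot: [0.708, 0.005, 0.707, -0.005]
force: [-0.4, 0.9, 4.9]
width: 0.0127
```

Request:
{"name": "move_arm", "arguments": {
  "steps": [
    [[0,0,-0.01],0],
    [[0,0,-0.02],0],
    [[0,0,-0.03],0],
    [[0,0,-0.04],0],
    [[0,0,-0.05],0],
    [[0,0,-0.055],0],
    [[0,0,-0.055],0]
  ]
}}

```text
t: 25.8
tool_pos: [0.4831, -0.0978, 0.0416]
ee_rot: [0.708, 0.005, 0.707, -0.006]
force: [1.1, 0.1, 8.1]
width: 0.013
```

Request:
{"name": "move_arm", "arguments": {
  "steps": [
    [[-0.015,0,0],0],
    [[-0.04,0,0],0],
    [[-0.07,0,0],0],
    [[-0.1,0,0],0],
    [[-0.1,0,0],0],
    [[-0.1,0,0],0]
  ]
}}

```text
t: 26.4
tool_pos: [0.4821, -0.0972, 0.14]
ee_rot: [0.707, 0.005, 0.708, -0.005]
force: [0.8, 1.0, -3.9]
width: 0.0132
```

Run:
```python
from h import *
place(0); im=cv2.imread("pics/trayx.png");c=bot.get_calibration("top")
for a,ce,rr in blobs((im.max(2)<60),20,3000):
    if ce[0]>330 and 190<ce[1]<300: print("fin",a,ce,ray(c,ce,.045)[:2])
```

```text
tray [ 0.48468501 -0.36105472] 0.23609978 (0.21189157664775848, 0.17462044954299927) fin [ 0.48187806 -0.34938763] shift [-2.000e-04 -2.524e-01  4.100e-03] turn 1.319695787855112 t 26.45 tcp [ 0.48152463 -0.09695729  0.13922053] F [-0.39764234  0.16211909 -3.62373365] w 0.013121285265068814
fin 63 [352.38095238 203.52380952] [ 0.5770474  -0.26024348]
fin 74 [382.43243243 217.7972973 ] [ 0.54395702 -0.33303926]
```

Request:
{"name": "move_arm", "arguments": {
  "steps": [
    [[-0.01,-0.02,0],0.1],
    [[-0.01,-0.04,0],0.22],
    [[-0.01,-0.06,0],0.34],
    [[-0.01,-0.08,0.001],0.46],
    [[-0.01,-0.1,0.001],0.58],
    [[-0.01,-0.12,0.001],0.7],
    [[-0.01,-0.14,0.002],0.82],
    [[-0.01,-0.16,0.002],0.94],
    [[-0.01,-0.18,0.002],1.06],
    [[0,-0.2,0.002],1.18],
    [[0,-0.225,0.003],1.27],
    [[0,-0.245,0.003],1.32],
    [[0,-0.252,0.003],1.32],
    [[0,-0.252,0.003],1.32],
    [[0,-0.252,0.003],1.32]
  ]
}}

```text
t: 27.95
tool_pos: [0.482, -0.348, 0.1396]
ee_rot: [0.555, 0.438, 0.557, -0.437]
force: [0.5, 0.0, -3.8]
width: 0.0133
```

Request:
{"name": "move_arm", "arguments": {
  "steps": [
    [[0.03,0,0],0],
    [[0.06,0,0],0],
    [[0.085,0,0],0],
    [[0.097,0,0],0],
    [[0.102,0,0],0],
    [[0.105,0,0],0],
    [[0.107,0,0],0],
    [[0.109,0,0],0],
    [[0.11,0,0],0],
    [[0.11,0,0],0]
  ]
}}

```text
t: 28.95
tool_pos: [0.4829, -0.3497, 0.0311]
ee_rot: [0.556, 0.438, 0.555, -0.438]
force: [0.6, 0.0, -3.8]
width: 0.0129
```

Request:
{"name": "move_arm", "arguments": {
  "steps": [
    [[0.0005,0,0],0],
    [[0.001,0,0],0],
    [[0.0015,0,0],0],
    [[0.002,0,0],0],
    [[0.0025,0,0],0],
    [[0.0025,0,0],0]
  ]
}}

```text
t: 29.55
tool_pos: [0.483, -0.3497, 0.0307]
ee_rot: [0.556, 0.438, 0.555, -0.438]
force: [-4.4, 4.0, 14.3]
width: 0.013
```

Request:
{"name": "move_arm", "arguments": {
  "steps": [
    [[-0.003,0,0],0],
    [[-0.003,0,0],0],
    [[-0.003,0,0],0],
    [[-0.003,0,0],0],
    [[-0.003,0,0],0],
    [[-0.03,0,0],0],
    [[-0.07,0,0],0],
    [[-0.11,0,0],0],
    [[-0.15,0,0],0],
    [[-0.15,0,0],0]
  ],
  "grip": 0.5
}}

```text
t: 30.55
tool_pos: [0.4856, -0.352, 0.1843]
ee_rot: [0.559, 0.437, 0.552, -0.438]
force: [0.4, -1.5, 0.5]
width: 0.0428
```

```bash
python3 -c "
from h import *
t,r,s=tool();print(s['t'],t,s['width']);snap('top','t11');goto([.5405,.062,t[2]])"
```

```text
30.55 [ 0.48556608 -0.35203479  0.18433089] 0.04282206518317142
tool axes x,y,z: [[0.005, -0.004, -1.0], [0.972, 0.234, 0.004], [0.234, -0.972, 0.005]] shift [-0.0044  0.1511 -0.3885]
```

Request:
{"name": "move_arm", "arguments": {
  "steps": [
    [[0,0.01,-0.025],-0.09],
    [[0,0.02,-0.05],-0.18],
    [[0,0.03,-0.075],-0.27],
    [[0,0.04,-0.1],-0.36],
    [[0,0.05,-0.125],-0.45],
    [[0,0.06,-0.15],-0.54],
    [[0,0.07,-0.175],-0.63],
    [[0,0.08,-0.2],-0.72],
    [[0,0.09,-0.225],-0.81],
    [[0,0.1,-0.25],-0.9],
    [[0,0.11,-0.275],-0.99],
    [[0,0.12,-0.3],-1.08],
    [[0,0.13,-0.33],-1.17],
    [[0,0.14,-0.36],-1.26],
    [[0,0.15,-0.38],-1.32],
    [[0,0.152,-0.387],-1.32],
    [[0,0.152,-0.387],-1.32],
    [[0,0.152,-0.387],-1.32]
  ],
  "grip": 0.7
}}

```text
t: 32.4
tool_pos: [0.5395, 0.0617, 0.1775]
ee_rot: [0.707, 0.005, 0.708, -0.006]
force: [-0.4, 0.2, 0.0]
width: 0.06
```

```bash
python3 -c "
from h import *
fins('w12')"
```

```text
32.4 [0.53949819 0.06170136 0.17752773] [[-0.001, 0.016, 1.0], [-0.001, 1.0, -0.016], [-1.0, -0.001, -0.001]] [-0.44098432  0.18140434  0.04798151] 0.060024181726756436
609 [257.8 185.1] [array([258., 185.]), array([42., 14.]), np.float64(90.0)] z.06 [0.5409 0.0633 0.06  ]
111 [ 54.2 213.3] [array([ 50.8, 216.9]), array([ 6.2, 44.3]), np.float64(61.4)] z.06 [ 0.5669 -0.1392  0.06  ]
104 [308.2 215. ] [array([307.8, 215.6]), array([25. ,  5.4]), np.float64(63.4)] z.06 [0.5728 0.113  0.06  ]
```

Request:
{"name": "move_arm", "arguments": {
  "steps": [
    [[0.04,0.001,0.001],0],
    [[0.08,0.001,0.001],0],
    [[0.11,0.001,0.001],0],
    [[0.127,0.001,0.001],0],
    [[0.134,0.001,0.001],0],
    [[0.137,0.001,0.001],0],
    [[0.137,0.001,0.001],0]
  ]
}}

```text
t: 33.15
tool_pos: [0.5416, 0.0628, 0.0418]
ee_rot: [0.707, 0.006, 0.707, -0.006]
force: [0.4, -0.8, 0.3]
width: 0.0597
```

Request:
{"name": "move_arm", "arguments": {
  "steps": [
    [[0,0,0],0],
    [[0,0,0],0],
    [[0,0,0],0],
    [[0,0,0],0],
    [[0,0,0],0],
    [[0,0,0],0],
    [[0,0,0],0]
  ],
  "grip": 0
}}

```text
t: 33.85
tool_pos: [0.5417, 0.0634, 0.0421]
ee_rot: [0.708, 0.005, 0.707, -0.005]
force: [-0.7, 0.7, 5.6]
width: 0.0128
```

Request:
{"name": "move_arm", "arguments": {
  "steps": [
    [[0,0,-0.01],0],
    [[0,0,-0.02],0],
    [[0,0,-0.03],0],
    [[0,0,-0.04],0],
    [[0,0,-0.05],0],
    [[0,0,-0.055],0],
    [[0,0,-0.055],0]
  ]
}}

```text
t: 34.55
tool_pos: [0.4856, 0.0641, 0.0421]
ee_rot: [0.708, 0.005, 0.707, -0.005]
force: [0.6, -0.8, 8.9]
width: 0.013
```

Request:
{"name": "move_arm", "arguments": {
  "steps": [
    [[-0.015,0,0],0],
    [[-0.04,0,0],0],
    [[-0.07,0,0],0],
    [[-0.1,0,0],0],
    [[-0.1,0,0],0],
    [[-0.1,0,0],0]
  ]
}}

```text
t: 35.15
tool_pos: [0.4845, 0.0642, 0.1405]
ee_rot: [0.706, 0.005, 0.708, -0.005]
force: [-0.3, -0.1, -3.6]
width: 0.0128
```

Run:
```python
from h import *
place(-.065); im=cv2.imread("pics/trayx.png");c=bot.get_calibration("top")
for a,ce,rr in blobs((im.max(2)<60),20,3000):
    if ce[0]>330 and 190<ce[1]<300: print("fin",a,ce,ray(c,ce,.045)[:2])
cv2.imwrite("pics/t13.png",cv2.resize(im[150:300,70:450],(760,300)))
```

```text
tray [ 0.48378384 -0.36146256] 0.23568918 (0.20984573662281036, 0.17410661280155182) fin [ 0.4177787  -0.36497268] shift [ 2.000e-04 -4.301e-01 -5.990e-02] turn 1.320357522479218 t 35.2 tcp [0.48397003 0.06419368 0.13971419] F [ 0.16241573 -0.81613729 -4.13067948] w 0.012856568550865576
fin 71 [382.23943662 217.91549296] [ 0.54364831 -0.33256028]
fin 74 [388.54054054 243.81081081] [ 0.48078854 -0.34596735]
```

View pics/t13.png

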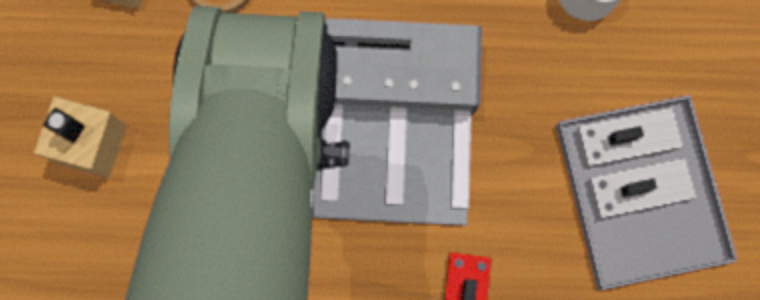

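Request:
{"name": "move_arm", "arguments": {
  "steps": [
    [[-0.01,-0.025,-0.003],0.09],
    [[-0.01,-0.05,-0.007],0.18],
    [[-0.01,-0.075,-0.01],0.27],
    [[-0.01,-0.1,-0.014],0.36],
    [[-0.01,-0.125,-0.017],0.45],
    [[-0.01,-0.15,-0.021],0.54],
    [[-0.01,-0.175,-0.024],0.63],
    [[-0.01,-0.2,-0.028],0.72],
    [[-0.01,-0.225,-0.031],0.81],
    [[-0.01,-0.25,-0.035],0.9],
    [[-0.01,-0.275,-0.038],0.99],
    [[-0.01,-0.3,-0.042],1.08],
    [[0,-0.33,-0.046],1.17],
    [[0,-0.36,-0.05],1.25],
    [[0,-0.39,-0.054],1.32],
    [[0,-0.415,-0.0575],1.32],
    [[0,-0.43,-0.0595],1.32],
    [[0,-0.43,-0.0595],1.32],
    [[0,-0.43,-0.0595],1.32]
  ]
}}

```text
t: 37.1
tool_pos: [0.4195, -0.3636, 0.14]
ee_rot: [0.554, 0.438, 0.556, -0.437]
force: [-0.6, 0.2, -2.9]
width: 0.0129
```

Run:
```python
from h import *
t,r,s=tool();print(s["t"],t,r.as_matrix().round(3).tolist(),s["width"])
c,im=snap("wrist","w14")
# tray rim left/right in the wrist image
X=np.array([.9723,.2336]);ce=np.array([.4838,-.3615])
print([proj(c,np.r_[ce+a*X*.105+b*np.array([-X[1],X[0]])*.085,.022]).round(1).tolist() for a in(-1,1) for b in(-1,1)])
```

```text
37.1 [ 0.41951157 -0.36355614  0.13996938] [[-0.002, 0.972, 0.234], [0.003, 0.234, -0.972], [-1.0, -0.001, -0.003]] 0.012910074699258476
[[216.0, 272.0], [208.0, 105.6], [413.3, 272.0], [445.1, 105.5]]
```

View pics/w14.png

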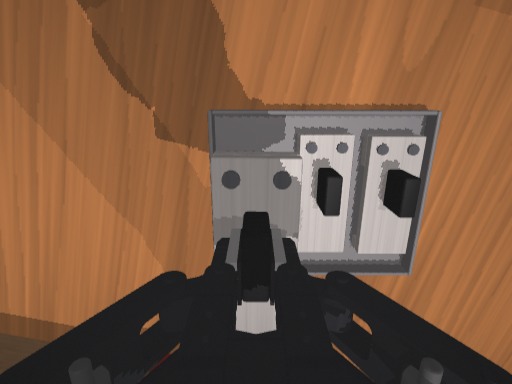

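Tray corners match the prediction and the free third is straight below. Lowering.

Request:
{"name": "move_arm", "arguments": {
  "steps": [
    [[0.03,0,0],0],
    [[0.06,0,0],0],
    [[0.085,0,0],0],
    [[0.097,0,0],0],
    [[0.102,0,0],0],
    [[0.105,0,0],0],
    [[0.107,0,0],0],
    [[0.109,0,0],0],
    [[0.109,0,0],0]
  ]
}}

```text
t: 38.05
tool_pos: [0.4205, -0.3653, 0.0328]
ee_rot: [0.556, 0.438, 0.555, -0.438]
force: [-0.9, 0.5, -2.5]
width: 0.013
```

Request:
{"name": "move_arm", "arguments": {
  "steps": [
    [[0.0005,0,0],0],
    [[0.001,0,0],0],
    [[0.0015,0,0],0],
    [[0.002,0,0],0],
    [[0.0025,0,0],0],
    [[0.0025,0,0],0]
  ]
}}

```text
t: 38.65
tool_pos: [0.4204, -0.3651, 0.0311]
ee_rot: [0.556, 0.438, 0.555, -0.438]
force: [-2.1, 3.3, 9.4]
width: 0.0129
```

Request:
{"name": "move_arm", "arguments": {
  "steps": [
    [[-0.002,0,0],0],
    [[-0.002,0,0],0],
    [[-0.002,0,0],0],
    [[-0.002,0,0],0],
    [[-0.002,0,0],0],
    [[-0.03,0,0],0],
    [[-0.07,0,0],0],
    [[-0.11,0,0],0],
    [[-0.15,0,0],0],
    [[-0.2,0,0],0],
    [[-0.2,0,0],0],
    [[-0.2,0,0],0]
  ],
  "grip": 0.5
}}

```text
t: 39.85
tool_pos: [0.4209, -0.3657, 0.2311]
ee_rot: [0.557, 0.437, 0.554, -0.438]
force: [-0.8, 0.3, -0.3]
width: 0.0426
```

Run:
```python
from h import *
t,r,s=tool();print(s["t"],t,s["force"],s["width"])
c,a=snap("scene","s15"); c,w=snap("wrist","w15"); snap("top","t15")
cv2.imwrite("pics/fin.png",cv2.hconcat([a[60:384,80:420],w[40:364,120:480]]))
```

```text
39.85 [ 0.42086396 -0.36566297  0.23111582] [-0.8109258   0.27855361 -0.33253447] 0.04263323514155018
```

The picture limit is reached, so the final check is by numbers.

Run:
```python
from h import *
c=bot.get_calibration("wrist");im=cv2.imread("pics/w15.png");X=np.array([.9723,.2336]);Y=np.array([-X[1],X[0]])
ce,a,sz=tray();print("tray",ce,a,sz)
for n,ar in(("wrist","w15"),("top","t15")):
    c=bot.get_calibration(n);im=cv2.imread(f"pics/{ar}.png")
    for A,p,rr in blobs(im.max(2)<58,20,4000):
        q=ray(c,p,.047)[:2]-ce
        if abs(q@X)<.1 and abs(q@Y)<.08: print(n,A,"fin in tray",(q@X).round(4),(q@Y).round(4),np.round(rr[1],1))
c=bot.get_calibration("top");im=cv2.imread("pics/t15.png");s=im[195:230,85:125]
for A,p,rr in blobs(s.min(2)>150,5,200): print("cap",A,p+[85,195],ray(c,p+[85,195],.15))
old=cv2.imread("pics/top0.png")[195:230,85:125]
for A,p,rr in blobs(old.min(2)>150,5,200): print("cap0",A,p+[85,195],ray(c,p+[85,195],.15))
```

```text
tray [ 0.3339518  -0.56355906] -0.6026323 (0.2780712842941284, 0.5172849297523499)
cap 39 [ 97.82051282 209.8974359 ] [0.52152126 0.33140882 0.15      ]
cap0 39 [ 97.82051282 210.8974359 ] [0.5192544  0.33117875 0.15      ]
```

Run:
```python
from h import *
X=np.array([.9723,.2336]);Y=np.array([-X[1],X[0]]);ce=np.array([.4838,-.3615])
c=bot.get_calibration("wrist");im=cv2.imread("pics/w15.png")
for A,p,rr in blobs(im.max(2)<58,60,4000):
    q=ray(c,p,.047)[:2]-ce
    if abs(q@X)<.12 and abs(q@Y)<.09: print(A,p.round(0),"fin in tray",(q@X).round(4),(q@Y).round(4),np.round(rr[1],1),rr[2])
m=(cv2.cvtColor(im,cv2.COLOR_BGR2HSV)[:,:,1]<70)&(im.max(2)>60)
ct=max(cv2.findContours(m.astype(np.uint8),0,1)[0],key=cv2.contourArea); print("tray px box",cv2.boundingRect(ct),
 [proj(c,np.r_[ce+a*X*.105+b*Y*.085,.022]).round(0).tolist() for a in(-1,1) for b in(-1,1)])
pl=(im.min(2)>150)
for A,p,rr in blobs(pl,300,20000): print("plate",A,p.round(0),np.round(rr[1],0),round(rr[2],1))
t,r,s=tool();print(s["force"])
```

```text
507 [310. 166.] fin in tray 0.0004 0.0151 [33. 16.] 90.0
402 [256. 169.] fin in tray -0.0632 0.0125 [33. 11.] 90.0
634 [364. 168.] fin in tray 0.064 0.0135 [20.9 32.4] 6.340191841125488
tray px box (219, 106, 176, 168) [[225.0, 234.0], [220.0, 104.0], [379.0, 234.0], [398.0, 104.0]]
plate 2704 [306. 173.] [40. 93.] 2.5
plate 2710 [256. 175.] [90. 40.] 90.0
plate 2449 [356. 175.] [40. 94.] 5.4
[ 0.21617005  0.19528287 -0.21596388]
```

All three fins sit at tray x of about -63, 0 and +64 mm, with the plates evenly sized and so flat. The key is in its stand and the arm is clear, so I'm handing in.

```bash
python3 -c "
from plant import bot
print(bot.job_done(), bot.read_state()['t'])"
```

```text
the job is handed in; nothing more can be done
the job is handed in; nothing more can be done
```

I unlocked the dock with the key, put the key back in its stand, and set all three cassettes down in the tray. The job was handed in at about 40 s of simulated time. It reports no verdict, so what follows rests on my own checks.

- **Catch:** the key tip dropped into the release hole, and I pressed it about 27 mm below the slot floor against a firm stop at 26 N. Afterwards every cassette slid out 55 mm freely.
- **Key:** after release its handle stood within about 3 mm of the stand's hole, and the last top picture shows its cap about 2 mm from where it started.
- **Cassettes:** each was lowered until the floor was felt, then released. The fins read at tray x of about -63, 0 and +64 mm and y of about +13 to +15 mm, and the plates look alike and level.
- **Tray:** it was knocked about 25 mm aside during the run. I measured it again before each placing.

Two things did not go cleanly:

- **Failed check:** the final automatic tray measurement picked up the arm and was useless. I used the previous tray position instead, and the tray outline in the last wrist picture agreed with it to a few pixels.
- **Not seen:** the 16-picture limit stopped me viewing the final scene, so that check was by numbers only. I did not measure the bystanders at the end, but I felt no contact with any of them.

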